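# Switch the load box over to its fitted load module and lock it

### The job

The switch box on the bench is locked at off. Draw its lock bar fully back, turn the pointer lever until it has clicked in pointing at the one station that carries the finned load module (the other stations have flat blanking plates), then slide the lock bar fully home again so that the lever is locked there. Leave the other things on the bench where they are.

Things in the scene. Friction and masses are not known exactly. Their poses are not given: they have to be found in the camera images.
- load_box: Grey switch box, aluminium top, 250 x 250 mm, 50 mm high, fixed. Origin: centre of its underside; own +x to its far side, +y left, z up. On top: a pointer lever in the middle, a lock bar on the near side (-x), and four stations 105 mm from the middle at -72, -36, +36 and +72 degrees from +x (counterclockwise from above). At 0 degrees is off, with only a small flat ring mark.
- selector_axis (a point): Point on the vertical turning axis of the lever, at mid-height of the lever, 84 mm above the bench.
- selector (a joint): Angle of the pointer lever, rad, counterclockwise from above; 0 = off, along the box's +x. Detents (clicks) at -1.257, -0.628, 0, 0.628, 1.257; end stops at -1.30, 1.30. Let go between two detents, it snaps to the nearer one. Leaving a detent takes a side push of about 2 to 4 N at 46 mm from the axis. It cannot turn while the lock bar is home.
- selector_tip (a point): Nose of the lever, 60 mm from the axis. The lever is a black bar 14 mm wide (9 mm over the last 14 mm), from 70 to 98 mm above the bench, reaching 60 mm to the nose side of the axis and 20 mm to the other; a white line on top runs towards the nose. Below it a disc of 41 mm radius has six upright pins, 34 mm from the axis, up to 66 mm above the bench, on the side away from the nose.
- selector_aim (a point): The point at which the lever points: on its centre line, 105 mm from the axis (the radius of the stations). It turns with the lever.
- lock_bar (a joint): Travel of the lock bar, m: 0 = home (locked, its tongue between two pins of the disc), 0.024 = fully back, towards the box's -x (free). The tongue is clear of the pins beyond 0.014 and goes home only when the lever stands in a detent. It resists with about 2 N and stays where it is left.
- lock_tab (a point): Middle of the black upright tab that moves the lock bar: 12 mm thick along the box's x, 44 mm wide along y, from 62 to 96 mm above the bench. This point is 84 mm above the bench, on the box's centre line, 85 mm to -x of the lever's axis when home, 109 mm when back. Nothing near the tab on either side of it (up to 38 mm towards the lever) is higher than 66 mm above the bench.
- load_module: Bare-metal finned heat sink, 40 x 45 x 26 mm, fixed on one of the four stations; origin at the centre of its underside, 50 mm above the bench. The other three stations carry flat plates of 40 x 45 x 5 mm with two screws. Which station has the module varies.
- solder_reel: Bystander: reel of solder wire standing on its flange, about 62 mm across, 53 mm high. Origin at the underside.
- needle_nose: Bystander: needle-nose pliers lying flat, 173 mm long, 57 mm wide, 11 mm high. Origin at the underside.
- mug: Bystander: mug, 78 mm across, 97 mm high, with a handle. Origin at the underside.
- flux_pot: Bystander: round tin of flux, 56 mm across, 25 mm high. Origin at the underside.

How it is judged:
By the outcome, as a careful person would: the job done as asked, in the order asked, and still so for the second after the job is handed in, with the robot touching nothing.
It also fails if it takes over 56 s, if anything falls off the work surface, if the arm or the gripper's body presses on something with over 40 N, if the wrist force passes 120 N, or if a joint passes its speed limit or range.

### The arm

A 7-joint arm with a two-finger parallel gripper is mounted at the origin on a cart in front of the work surface, level with it; the furniture and walls round the work are solid. World frame = base frame: x ahead of the robot, y to its left, z up, the work surface at z = 0. Lengths are in m, angles in degrees, forces in N, time in s.
With the tool pointing down it reaches from about 0.375 to 0.925 m from the base axis. Payload 3.1 kg.
Tool frame: the origin (TCP) lies midway between the tips of the shut fingers; the grasp point (between the pads) lies 19 mm behind it; z points along the fingers, y is the line along which they close (so a half turn about z gives the same grasp; the last joint's range is limited). The gripper opens to 85 mm and grips with 20 to 120 N. Pads are 22 mm wide; open, the fingers measure 114 mm over their backs; the gripper's body (76 mm by 85 mm) begins 54 mm behind the grasp point. The pads swing forward as they close: fully open they stand 13 mm farther back than shut.
Start: joints at [-74.76, 21.939, 2.515, 91.553, -1.026, 66.532, -2.859], TCP at [0.231, 0.607, 0.231] pointing down, gripper open.
Joint ranges: [-149.38, 149.38], [-23.57, 123.04], [-84.95, 90], [0, 143.3], [-89.99, 269.99], [3.08, 112.72], [-163.45, 163.45]. Speed limits (degrees/s): [159.86, 159.86, 180, 180, 180, 180, 180].

### API

Orientations are given as [roll, pitch, yaw] about the fixed x, y, z axes, in that order (R = Rz(yaw) Ry(pitch) Rx(roll)).
In Python, from workcell import r gives the robot as it stands.
- The arm moves only by the tool jog_arm, never from a script. Its arguments are lists of equal length, an entry for each row: "slide": the shift along the world's x, y, z in mm, a list of three; "rotation": the turn, a rotation vector about the world's x, y, z in degrees, a list of three; "fingers": the gripper's target within -1 to 1 (fully open at 1, half-way at 0, shut at -1). A call has 1 to 20 rows; each row shifts and turns the commanded pose from where the row before left it; what a row does not reach is not made up. A row lasts 1/10 s, in which the tool goes at most 50 mm and 8.59 degrees, less where a joint would pass 70% of its speed; a pose out of reach is approached as far as the arm can. A call with a gripper value outside its range is refused whole. The fingers move at their own pace and stop on an object; "force" is the grip in N (left out, the last holds). Time passes only in rows, so rows that do not move let the fingers close. It gives the time, the measured TCP pose, the force, the opening and the grip force at its end, in the units of the state.
- r.get_state(): the state, without advancing time (a new reading comes with each control period).
- r.grab_frame(name): name is "scene" or "top" or "wrist"; returns (picture, depth): 420x560x3 uint8, red, green, blue; 420x560 float32, m along the optical axis (not along the pixel's ray), 0 where there is no reading.
- r.camera_model(name): a dict with "vfov" (degrees; the focal length in pixels is half the picture's height over the tangent of half this angle, whatever the lens; pixels are square), "cx", "cy" (the principal point, pixels), "cam_to_world" (4x4, takes a point from camera to world coordinates). Camera axes: x right, y up, looking along -z (the intrinsics and any distortion apply to the point x, -y, -z); pixel columns grow to the right and rows downward; lengths in m; the calibration is good to about 2 mm. A picture is of the moment at which its call begins: read the wrist's pose just before it. camera_model takes no time and is no camera call; for the wrist camera it gives the pose at the moment of the call.
- r.hand_in(): hands the job in; it is judged then, once.
The state is a dict: "clock": time; "joint_pos": joint angles; "joint_velocities": joint speeds; "joint_torque": joint torques, N m; "ee_pos": TCP position; "orientation": TCP orientation; "contact_force": force on the tool from outside, world axes, zero at the start; "wrist_torque": the same for the moment, N m; "width": finger opening in m; "gripper_force": force on a finger pad.
Only numpy, scipy, OpenCV 4.12 (cv2) and the standard library are available. Lean on these libraries where they do the work, as an engineer would, in place of code of your own. Each camera call takes 0.05 s, during which the arm holds its last target. There are 200 camera calls.

## Working session

There is one attempt and no reset: what is moved stays moved. The work goes in short steps, Python scripts to look and compute and a tool call to move; the robot and the scene stay as the last step left them, time stands still between calls to the robot, and variables do not carry over. Pictures are saved under pics/ and viewed, at most 10 in all, crops included, and the job is handed in when it is done.

Besides the shell and the picture viewer there is one more tool, called after "Emit:" in YAML: its name, and indented under it one key for each argument. jog_arm: Moves the arm, as the interface text tells. Its arguments: {"type":"object","properties":{"slide":{"type":"array","items":{"type":"array","items":{"type":"number"}}},"rotation":{"type":"array","items":{"type":"array","items":{"type":"number"}}},"fingers":{"type":"array","items":{"type":"number"}},"force":{"type":"number"}},"required":["slide","rotation","fingers"]}

```bash
mkdir -p pics
cat > h.py <<'E'
from workcell import r
import numpy as np, cv2
def grab(n):
    m=r.camera_model(n); p,d=r.grab_frame(n); np.savez('/tmp/%s.npz'%n,p=p,d=d,T=m['cam_to_world'],k=[m['vfov'],m['cx'],m['cy']]); return p
def w(n,u,v,z=None):
    f=np.load('/tmp/%s.npz'%n); vf,cx,cy=f['k']; F=210/np.tan(np.radians(vf/2)); T=f['T']
    ray=np.array([(u-cx)/F,-(v-cy)/F,-1.]); 
    if z is None: return (T@np.r_[ray*f['d'][int(v),int(u)],1])[:3]
    g=T[:3,:3]@ray; o=T[:3,3]; return o+g*(z-o[2])/g[2]
E
python3 - <<'E'
from h import *
for n in ('top','scene'):
    p=grab(n); cv2.imwrite(f'pics/{n}0.png',p[:,:,::-1]); m=r.camera_model(n); print({k:v for k,v in m.items()})
print(r.get_state())
E
```

```text
{'vfov': 54.42448331880546, 'cx': 278.66966905394247, 'cy': 209.77897487326686, 'cam_to_world': array([[-2.35606146e-02,  9.88028110e-01, -1.52464265e-01,
         3.78700939e-01],
       [-9.99694760e-01, -2.21501136e-02,  1.09434695e-02,
        -9.32034876e-04],
       [ 7.43535472e-03,  1.52675561e-01,  9.88248394e-01,
         1.16081645e+00],
       [ 0.00000000e+00,  0.00000000e+00,  0.00000000e+00,
         1.00000000e+00]])}
{'vfov': 47.16352190043909, 'cx': 290.3381326213976, 'cy': 206.94915217535748, 'cam_to_world': array([[-0.94145037, -0.1833247 ,  0.2829545 ,  0.85253191],
       [ 0.33682938, -0.47473806,  0.81312345,  0.96015555],
       [-0.01473635,  0.86082276,  0.50869147,  0.69219394],
       [ 0.        ,  0.        ,  0.        ,  1.        ]])}
{'clock': 0.1, 'joint_pos': array([-74.75915191,  21.98787116,   2.51232658,  91.63860726,
        -1.02656486,  66.53132059,  -2.85982375]), 'joint_velocities': array([-0.03119656, -0.09036546,  0.070175  , -0.22258134,  0.01296942,
       -0.03730532,  0.05125531]), 'joint_torque': array([ 2.97685998e-03, -4.34727609e+01,  1.02943908e+00, -2.50454146e+01,
        1.08653773e-02,  5.50194934e-03, -1.54559774e-05]), 'ee_pos': array([0.23099347, 0.60667191, 0.23001807]), 'orientation': array([-1.79864850e+02,  6.46369169e-03,  1.59158453e+02]), 'contact_force': array([0.75843644, 0.03845854, 0.12656184]), 'wrist_torque': array([-0.0158316 , -0.00271134,  0.00038763]), 'gripper_force': 0.0, 'width': 0.08533476799460384}
```

View pics/top0.png

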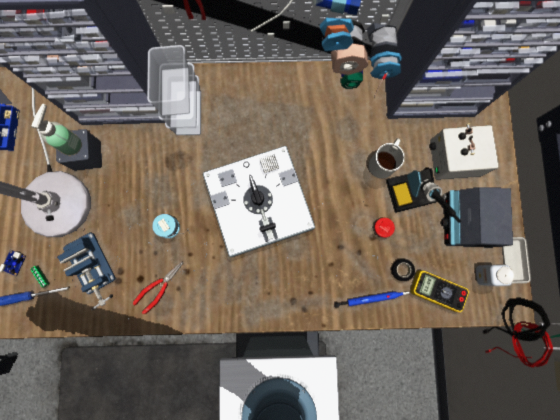

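View pics/scene0.png

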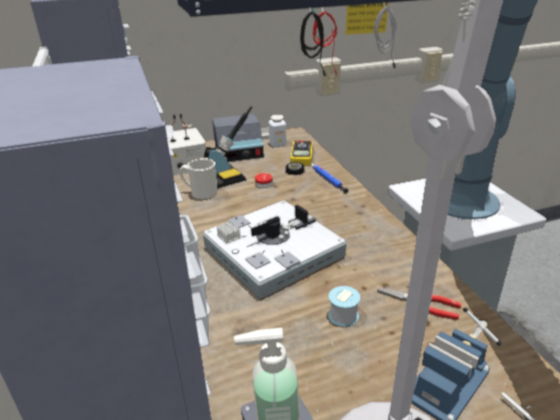

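The top view shows the box centred near (258,200) px, with the lock tab near (267,228). The off mark is at about (246,163), and the finned module at about (269,163), the first station clockwise from off. I'll enlarge the box to measure it.

Run:
```python
from h import *
p=np.load('/tmp/top.npz')['p'][140:260,195:325]
cv2.imwrite('pics/c.png',cv2.resize(p[:,:,::-1],None,fx=5,fy=5,interpolation=cv2.INTER_CUBIC)[:600])
```

```text
(no output)
```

View pics/c.png

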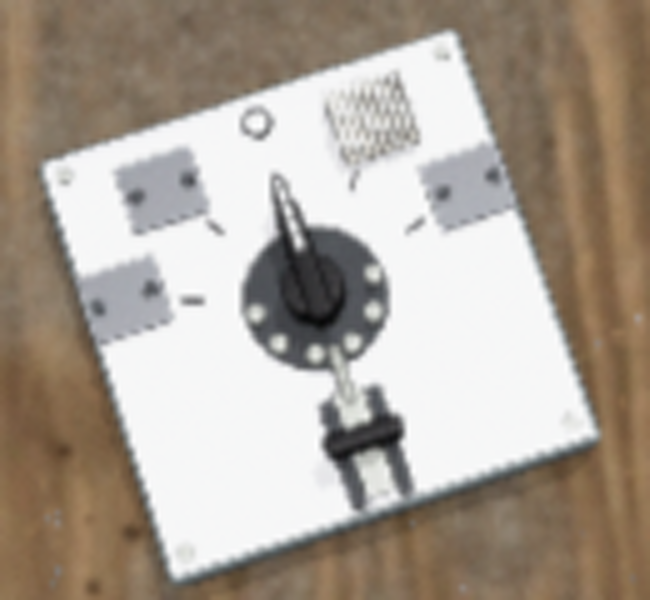

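The crop shows the box-top corners at (42,160), (458,30), (600,437) and (170,585), and the off ring at (257,122). The module is at (373,118), which is the -36° station. The lever nose is at (278,178) and the tab top at (363,438).

Run:
```python
from h import *
q=lambda x,y,z:w('top',195+(x+.5)/5-.5,140+(y+.5)/5-.5,z)
C=np.array([q(*c,.05) for c in [(42,160),(458,30),(600,437),(170,585)]])
print(C.round(4),[np.linalg.norm(C[i]-C[i-1]).round(4) for i in range(4)])
c=C.mean(0);ax=(C[0]+C[1]-C[2]-C[3]);print('centre',c,'yaw x',np.degrees(np.arctan2(ax[1],ax[0])))
ay=C[0]+C[3]-C[1]-C[2];print('yaw y',np.degrees(np.arctan2(ay[1],ay[0]))-90)
for n,a in dict(ring=(257,122,.05),mod=(373,113,.076),nose=(278,178,.098),tab=(363,433,.096)).items():
    P=q(*a);d=P-c;print(n,P.round(4),np.hypot(*d[:2]).round(4),np.degrees(np.arctan2(d[1],d[0])).round(1))
```

```text
[[ 0.6625  0.1952  0.05  ]
 [ 0.7328 -0.0388  0.05  ]
 [ 0.5002 -0.1104  0.05  ]
 [ 0.4251  0.125   0.05  ]] [np.float64(0.2475), np.float64(0.2443), np.float64(0.2433), np.float64(0.2471)]
centre [0.58014959 0.04276109 0.05      ] yaw x 16.78848888712071
yaw y 17.200687897620327
ring [0.6817 0.0751 0.05  ] 0.1066 17.7
mod [0.6784 0.0099 0.076 ] 0.1036 -18.5
nose [0.6377 0.061  0.098 ] 0.0603 17.6
tab [0.5001 0.0184 0.096 ] 0.0837 -163.0
```

Emit:
jog_arm:
  slide:
    - [16,-35,0]
    - [16,-35,0]
    - [16,-35,0]
    - [16,-35,0]
    - [16,-35,0]
    - [16,-35,0]
    - [16,-35,0]
    - [16,-35,0]
    - [16,-35,0]
    - [16,-35,0]
    - [16,-35,0]
    - [16,-35,0]
    - [16,-35,0]
    - [16,-35,0]
    - [16,-35,0]
    - [16,-35,0]
    - [12,-30,0]
    - [0,0,0]
    - [0,0,0]
  rotation:
    - [0,0,-8.35]
    - [0,0,-8.35]
    - [0,0,-8.35]
    - [0,0,-8.35]
    - [0,0,-8.35]
    - [0,0,-8.35]
    - [0,0,-8.35]
    - [0,0,-8.35]
    - [0,0,-8.35]
    - [0,0,-8.35]
    - [0,0,-8.35]
    - [0,0,-8.35]
    - [0,0,-8.35]
    - [0,0,-8.35]
    - [0,0,-8.35]
    - [0,0,-8.35]
    - [0,0,-8.35]
    - [0,0,0]
    - [0,0,0]
  fingers: [1,1,1,1,1,1,1,1,1,1,1,1,1,1,1,1,1,1,1]
  force: 25

```text
clock: 2.0
ee_pos: [0.4989, 0.0167, 0.2309]
orientation: [-180.0, 0.1, 17.1]
contact_force: [0.6, 0.3, 0.4]
width: 0.0856
gripper_force: 0.0
```

Run:
```python
from h import *
p=grab('wrist'); cv2.imwrite('pics/w1.png',p[:,:,::-1])
```

```text
(no output)
```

View pics/w1.png

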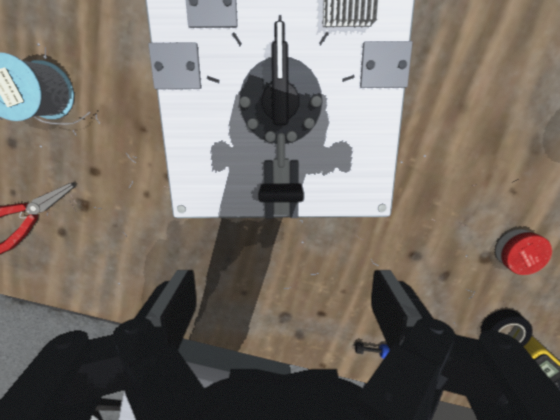

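The wrist view shows the tab top spanning about x 260–303 at row 187, the lever nose at (280,17), and the lever in line with the image. The finger pads sit either side of the tab's line.

Run:
```python
from h import *
for u,v,z in [(260,187,.096),(303,187,.096),(281,187,.096),(280,18,.098),(180,208,.05),(381,207,.05)]: print(u,v,w('wrist',u,v,z).round(4))
print(w('wrist',281,187).round(4),w('wrist',281,192).round(4))
```

```text
260 187 [0.5023 0.0414 0.096 ]
303 187 [0.5141 0.003  0.096 ]
281 187 [0.508  0.0226 0.096 ]
280 18 [0.6388 0.0633 0.098 ]
180 208 [0.4406 0.12   0.05  ]
381 207 [ 0.5075 -0.0933  0.05  ]
[0.5048 0.0218 0.0828] [0.5036 0.0213 0.0966]
```

Emit:
jog_arm:
  slide:
    - [2,3,-40]
    - [0,0,-40]
    - [0,0,-40]
    - [0,0,-25]
    - [0,0,-14]
    - [0,0,0]
    - [0,0,0]
    - [0,0,0]
    - [0,0,0]
    - [0,0,0]
    - [0,0,0]
    - [0,0,0]
  rotation:
    - [0,0,0]
    - [0,0,0]
    - [0,0,0]
    - [0,0,0]
    - [0,0,0]
    - [0,0,0]
    - [0,0,0]
    - [0,0,0]
    - [0,0,0]
    - [0,0,0]
    - [0,0,0]
    - [0,0,0]
  fingers: [1,1,1,1,1,1,-1,-1,-1,-1,-1,-1]

```text
clock: 3.25
ee_pos: [0.5029, 0.0203, 0.074]
orientation: [180.0, -0.2, 17.2]
contact_force: [-1.7, -0.1, 7.2]
width: 0.0434
gripper_force: 28.5
```

Emit:
jog_arm:
  slide:
    - [0,0,2]
    - [-4,-1.2,0]
    - [-4,-1.2,0]
    - [-4,-1.2,0]
    - [-4,-1.2,0]
    - [-4,-1.2,0]
    - [-4,-1.2,0]
    - [-2,-0.6,0]
    - [0,0,0]
    - [0,0,0]
  rotation:
    - [0,0,0]
    - [0,0,0]
    - [0,0,0]
    - [0,0,0]
    - [0,0,0]
    - [0,0,0]
    - [0,0,0]
    - [0,0,0]
    - [0,0,0]
    - [0,0,0]
  fingers: [-1,-1,-1,-1,-1,-1,-1,-1,-1,-1]

```text
clock: 4.25
ee_pos: [0.4801, 0.0133, 0.0744]
orientation: [179.8, -0.7, 17.2]
contact_force: [15.4, -1.6, -21.4]
width: 0.0431
gripper_force: 29.7
```

Emit:
jog_arm:
  slide:
    - [0,0,0]
    - [0,0,0]
    - [0,0,0]
    - [0,0,0]
    - [0,0,40]
    - [0,0,30]
    - [35,11,0]
    - [35,11,0]
    - [35,11,0]
    - [34,10,0]
    - [0,0,0]
    - [0,0,0]
  rotation:
    - [0,0,0]
    - [0,0,0]
    - [0,0,0]
    - [0,0,0]
    - [0,0,0]
    - [0,0,0]
    - [0,0,0]
    - [0,0,0]
    - [0,0,0]
    - [0,0,0]
    - [0,0,0]
    - [0,0,0]
  fingers: [1,1,1,1,1,1,1,0.1,0.1,0.1,0.1,0.1]

```text
clock: 5.45
ee_pos: [0.6141, 0.0559, 0.1438]
orientation: [180.0, 0.1, 17.2]
contact_force: [-0.1, -1.1, -0.8]
width: 0.0468
gripper_force: 0.0
```

Run:
```python
from h import *
s=r.get_state();print(s['ee_pos'],s['width'])
p=grab('wrist'); cv2.imwrite('pics/w2.png',p[:,:,::-1])
grab('top');q=lambda u,v,z:w('top',u,v,z)
p=np.load('/tmp/top.npz')['p'][140:260,195:325]
cv2.imwrite('pics/c2.png',cv2.resize(p[:,:,::-1],None,fx=5,fy=5,interpolation=cv2.INTER_CUBIC)[:600])
```

```text
[0.61405054 0.05591774 0.14377972] 0.0468184067288869
```

View pics/w2.png

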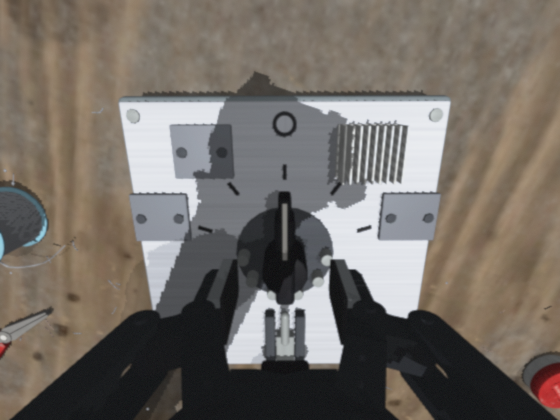

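The wrist view shows the lever centred at column 285 between the fingers (216–353), and the lock bar back. I'll go down and grip the lever.

Emit:
jog_arm:
  slide:
    - [3.8,1.2,-30]
    - [0,0,-25]
    - [0,0,-15]
    - [0,0,0]
    - [0,0,0]
    - [0,0,0]
    - [0,0,0]
    - [0,0,0]
  rotation:
    - [0,0,0]
    - [0,0,0]
    - [0,0,0]
    - [0,0,0]
    - [0,0,0]
    - [0,0,0]
    - [0,0,0]
    - [0,0,0]
  fingers: [0.1,0.1,0.1,0.1,-1,-1,-1,-1]

```text
clock: 6.35
ee_pos: [0.6193, 0.0568, 0.076]
orientation: [180.0, -0.1, 17.2]
contact_force: [-0.6, -0.4, 4.6]
width: 0.0137
gripper_force: 30.7
```

Emit:
jog_arm:
  slide:
    - [1.04,-4.06,0]
    - [0.6,-4.14,0]
    - [0.16,-4.19,0]
    - [-0.28,-4.18,0]
    - [-0.71,-4.12,0]
    - [-1.14,-4.03,0]
    - [0,0,0]
    - [0,0,0]
    - [0,0,0]
  rotation:
    - [0,0,-6]
    - [0,0,-6]
    - [0,0,-6]
    - [0,0,-6]
    - [0,0,-6]
    - [0,0,-6]
    - [0,0,0]
    - [0,0,0]
    - [0,0,0]
  fingers: [-1,-1,-1,-1,-1,-1,-1,-1,-1]

```text
clock: 7.25
ee_pos: [0.619, 0.0322, 0.0759]
orientation: [-179.9, -0.1, -18.8]
contact_force: [-0.1, 1.0, 5.1]
width: 0.0138
gripper_force: 30.9
```

Emit:
jog_arm:
  slide:
    - [0,0,0]
    - [0,0,0]
    - [0,0,0]
    - [0,0,35]
    - [0,0,35]
    - [-28,-4,0]
    - [-28,-4,0]
    - [-28,-4,0]
    - [-28,-4,0]
    - [-27,-3,0]
    - [0,0,0]
    - [0,0,0]
    - [0,0,0]
  rotation:
    - [0,0,0]
    - [0,0,0]
    - [0,0,0]
    - [0,0,0]
    - [0,0,0]
    - [0,0,7.2]
    - [0,0,7.2]
    - [0,0,7.2]
    - [0,0,7.2]
    - [0,0,7.2]
    - [0,0,0]
    - [0,0,0]
    - [0,0,0]
  fingers: [0,0,0,0,0,1,1,1,1,1,1,1,1]

```text
clock: 8.55
ee_pos: [0.4801, 0.0134, 0.1447]
orientation: [180.0, -0.1, 17.2]
contact_force: [0.7, -0.1, 0.1]
width: 0.0856
gripper_force: 0.0
```

Run:
```python
from h import *
s=r.get_state();print(s['ee_pos'],s['width'])
p=grab('wrist'); cv2.imwrite('pics/w3.png',p[:,:,::-1])
```

```text
[0.48012934 0.01341474 0.14473749] 0.0856089395894677
```

View pics/w3.png

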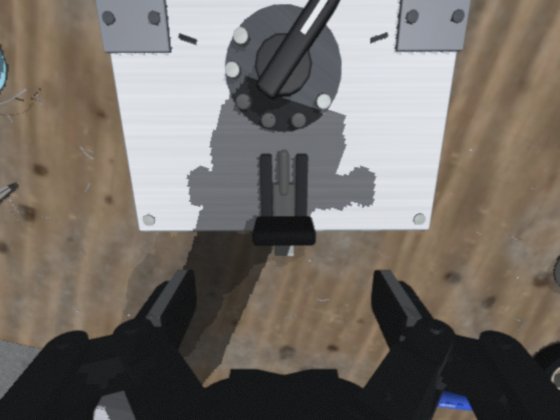

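The lever now points right at the -36° station, with its tail edge at (265,90). The lock bar is back, with the tab centred at (284,231) between the fingers. Next I'll grip the tab and push it home.

Emit:
jog_arm:
  slide:
    - [0,0,-30]
    - [0,0,-26]
    - [0,0,-13]
    - [0,0,0]
    - [0,0,0]
    - [0,0,0]
    - [0,0,0]
    - [0,0,0]
    - [0,0,0]
    - [4,1.2,0]
    - [4,1.2,0]
    - [4,1.2,0]
    - [4,1.2,0]
    - [4,1.2,0]
    - [4,1.2,0]
    - [2,0.6,0]
    - [0,0,0]
    - [0,0,0]
  rotation:
    - [0,0,0]
    - [0,0,0]
    - [0,0,0]
    - [0,0,0]
    - [0,0,0]
    - [0,0,0]
    - [0,0,0]
    - [0,0,0]
    - [0,0,0]
    - [0,0,0]
    - [0,0,0]
    - [0,0,0]
    - [0,0,0]
    - [0,0,0]
    - [0,0,0]
    - [0,0,0]
    - [0,0,0]
    - [0,0,0]
  fingers: [1,1,1,1,-1,-1,-1,-1,-1,-1,-1,-1,-1,-1,-1,-1,-1,-1]

```text
clock: 10.4
ee_pos: [0.5029, 0.0202, 0.0764]
orientation: [-179.9, 0.2, 17.2]
contact_force: [-7.6, -0.4, 13.9]
width: 0.0433
gripper_force: 29.4
```

Emit:
jog_arm:
  slide:
    - [1.5,0.5,0]
    - [0,0,0]
    - [0,0,0]
  rotation:
    - [0,0,0]
    - [0,0,0]
    - [0,0,0]
  fingers: [-1,-1,-1]

```text
clock: 10.7
ee_pos: [0.5029, 0.0202, 0.0764]
orientation: [-179.8, 0.4, 17.2]
contact_force: [-10.4, -1.9, 18.9]
width: 0.043
gripper_force: 29.8
```

Emit:
jog_arm:
  slide:
    - [0,0,0]
    - [0,0,0]
    - [0,0,0]
    - [0,0,0]
    - [0,0,40]
    - [0,0,40]
    - [-20,-6,30]
    - [-30,-9,20]
    - [0,0,0]
    - [0,0,0]
  rotation:
    - [0,0,0]
    - [0,0,0]
    - [0,0,0]
    - [0,0,0]
    - [0,0,0]
    - [0,0,0]
    - [0,0,0]
    - [0,0,0]
    - [0,0,0]
    - [0,0,0]
  fingers: [1,1,1,1,1,1,1,1,1,1]

```text
clock: 11.7
ee_pos: [0.4564, 0.0069, 0.2058]
orientation: [-179.9, -0.2, 17.2]
contact_force: [1.0, 0.5, -0.2]
width: 0.0854
gripper_force: 0.0
```

Run:
```python
from h import *
s=r.get_state();print(s['ee_pos'],s['width'])
p=grab('wrist'); cv2.imwrite('pics/w4.png',p[:,:,::-1])
```

```text
[0.45635957 0.00692977 0.20578223] 0.08543524064364418
```

View pics/w4.png

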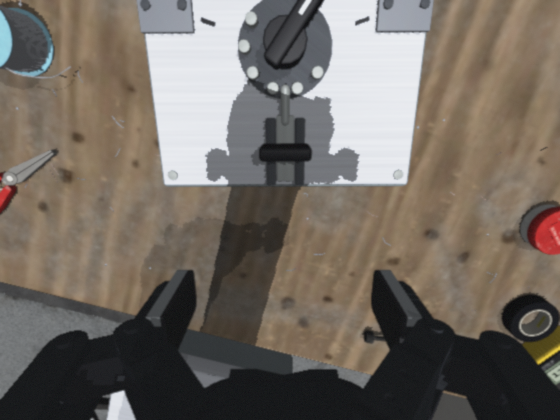

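The picture shows the tongue at (285,90) between two pins and the tab home at (285,152). The lever points at -36° towards the module, and the gripper is clear.

```bash
python3 -c "
from workcell import r
print(r.hand_in())"
```

```text
the job is handed in; nothing more can be done
None
```

I drew the lock bar fully back, turned the lever to the finned module's station at -36°, slid the bar home to lock it there, and handed the job in at about 12 s without touching the other things on the bench.

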